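# Pack the plaster sprig moulds face up in their carrier and latch the keeper

## Task

The plaster moulds on the worktop are standing and lying every which way: turn each one until its carved face is up and lay it flat in the wooden carrier. When all of them are in, swing the carrier's steel keeper frame over them until its front rail rests fully home in both catches. Leave the stamp, the ring cutter, the rib and the rubber kidney where they are.

Things in the scene. Friction and masses are not known exactly. Their poses are not given: they have to be found in the camera images.
- mould_a_center (a point): centre of a solid white plaster mould, a block 80 (own x) x 56 (own y) x 46 mm (own z), 0.26 kg. Its +z face is the carved one: a round hollow 44 mm across, 10 mm deep, with a rosette on a brown stained floor; other faces plain. 2 or 3 moulds are there, absent ones read None. Starts with the carved face down.
- mould_b_center (a point): centre of a solid white plaster mould, a block 80 (own x) x 56 (own y) x 46 mm (own z), 0.26 kg. Its +z face is the carved one: a round hollow 44 mm across, 10 mm deep, with a rosette on a brown stained floor; other faces plain. 2 or 3 moulds are there, absent ones read None. Starts on a 56 x 46 mm end, own +x up.
- mould_c_center (a point): centre of a solid white plaster mould, a block 80 (own x) x 56 (own y) x 46 mm (own z), 0.26 kg. Its +z face is the carved one: a round hollow 44 mm across, 10 mm deep, with a rosette on a brown stained floor; other faces plain. 2 or 3 moulds are there, absent ones read None. Starts on a long narrow side, own +y up.
- carrier_floor (a point): centre of the inner floor of the carrier, a low wooden tray fixed to the worktop. x points away from the robot (to the hinge side), y along its length, z up. Inside 130 (x) x 300 mm (y), no dividers: 3 moulds fit in a row with their 80 mm lengths along y, 90 to 104 mm apart. Floor 6 mm over the worktop; walls 8 mm thick, 23 mm above the floor
- keeper (a joint): angle of the keeper, a steel rod frame hinged along the carrier's far side: 0 = closed, level over the carrier, its front rail at the bottom of both forked catches; grows as it swings up and back (pi/2 upright, 2.1 back stop). Stiff hinge: it stays where it is left; about 2 N at the front rail moves it. Starts open at 1.85 to 2.05
- keeper_grip (a point): middle of the keeper's front rail, a bar along the carrier's y, 308 mm long, its middle 110 mm a round wooden sleeve 13 mm thick; 140 mm from the hinge axis. Closed, it lies 64 mm over the worktop, above the near wall, 70 mm in front of the carrier's middle. A parallel bar 68 mm from the hinge then passes 8 mm above moulds that lie flat
- keeper_hinge (a point): middle of the keeper's hinge axis, which runs along the carrier's y, 64 mm above the worktop, 70 mm behind the carrier's middle. Posts at the carrier's far corners carry it; the forked catches at the near corners reach 70 mm above the worktop
- turning_place (a point): middle of the open worktop beside the carrier, free to turn moulds on: 70 mm in x, 200 mm in y. Beyond it, a fixed vice 76 mm high stands at x 0.48 to 0.64, y -0.25 to -0.15; a fixed banding wheel 103 mm high stands behind the carrier, x from 0.56, y 0.06 to 0.26
- stamp_center (a point): turned wooden stamp, 33 mm across, 62 mm tall, standing; its centre. Leave alone
- cutter_center (a point): metal ring cutter, 67 mm across, 22 mm high, lying; its centre. Leave alone
- rib_center (a point): flat wooden throwing rib, 58 x 109 x 8 mm; its centre. Leave alone
- kidney_center (a point): flat rubber kidney, 52 x 100 x 8 mm; its centre. Leave alone

How it is judged (in metres and radians):
On the way, in this order (a step that is already met when the one before it is completed fails the run):
1. every mould lies flat in the carrier, carved face up, the keeper still up (x of mould_a_center in the frame of carrier_floor between -0.05 and 0.05 m and y of mould_a_center in the frame of carrier_floor between -0.13 and 0.13 m and z of mould_a_center in the frame of carrier_floor between 0.017 and 0.029 m and angle between each of mould_a_center, mould_b_center, mould_c_center's own z axis and vertical below 0.12 rad and linear speed of each of mould_a, mould_b, mould_c below 0.03 m/s and x of mould_b_center in the frame of carrier_floor between -0.05 and 0.05 m and y of mould_b_center in the frame of carrier_floor between -0.13 and 0.13 m and z of mould_b_center in the frame of carrier_floor between 0.017 and 0.029 m and x of mould_c_center in the frame of carrier_floor between -0.05 and 0.05 m and y of mould_c_center in the frame of carrier_floor between -0.13 and 0.13 m and z of mould_c_center in the frame of carrier_floor between 0.017 and 0.029 m and value of joint keeper above 0.8 rad), for 0.2 s.
2. the keeper is swung down until its rail rests in both catches (value of joint keeper below 0.06 rad), for 0.2 s.
At the end, for the whole second after the job is handed in: every mould that is there lies at rest flat on the carrier's floor within its walls (centre within 50 mm across and 130 mm along, of the carrier's middle), carved face up within 0.12 rad, and the keeper is closed to under 0.06 rad (rail within about 8 mm of the bottom of the catches) (x of mould_a_center in the frame of carrier_floor between -0.05 and 0.05 m and y of mould_a_center in the frame of carrier_floor between -0.13 and 0.13 m and z of mould_a_center in the frame of carrier_floor between 0.017 and 0.029 m and angle between each of mould_a_center, mould_b_center, mould_c_center's own z axis and vertical below 0.12 rad and linear speed of each of mould_a, mould_b, mould_c below 0.03 m/s and x of mould_b_center in the frame of carrier_floor between -0.05 and 0.05 m and y of mould_b_center in the frame of carrier_floor between -0.13 and 0.13 m and z of mould_b_center in the frame of carrier_floor between 0.017 and 0.029 m and x of mould_c_center in the frame of carrier_floor between -0.05 and 0.05 m and y of mould_c_center in the frame of carrier_floor between -0.13 and 0.13 m and z of mould_c_center in the frame of carrier_floor between 0.017 and 0.029 m and value of joint keeper below 0.06 rad and velocity of joint keeper between -0.05 and 0.05 rad/s); the robot touches nothing.
It fails at once if the wooden stamp is shifted more than 30 mm (distance of stamp_center from where it was at the start of the episode above 0.03 m).
It fails at once if the ring cutter is shifted more than 30 mm (distance of cutter_center from where it was at the start of the episode above 0.03 m).
It fails at once if the wooden rib is shifted more than 30 mm (distance of rib_center from where it was at the start of the episode above 0.03 m).
It fails at once if the rubber kidney is shifted more than 30 mm (distance of kidney_center from where it was at the start of the episode above 0.03 m).
Of mould_a, mould_b, mould_c only 2 to 3 are there at a start; the rules pass over those that are not, and their reading is None.
At some moment in a run one of mould_a, mould_c may be knocked a few centimetres aside while the robot is not near it.
Once in a run the grip may slacken for a moment while it holds something.
It also fails if it takes over 210 s, if anything falls off the work surface, if the arm or the gripper's body presses on something with over 40 N, if the wrist force passes 120 N, or if a joint passes its speed limit or range.

## Robot

A 6-joint arm with a two-finger parallel gripper is mounted at the origin on a cart in front of the work surface, level with it; the furniture and walls round the work are solid. World frame = base frame: x ahead of the robot, y to its left, z up, the work surface at z = 0. Lengths are in m, angles in degrees, forces in N, time in s.
With the tool pointing down it reaches from about 0.4 to 0.825 m from the base axis. Payload 7 kg.
Tool frame: the origin (TCP) lies on the centre line of the jaws, within the pads' length; the fingertips stand 22 mm ahead of it and the grasp point (between the pads) lies 3 mm ahead of it; z points along the fingers, y is the line along which they close (so a half turn about z gives the same grasp; the last joint's range is limited). The gripper opens to 88 mm and grips with 3 to 60 N. Pads are 19 mm wide; open, the fingers measure 130 mm over their backs; the gripper's body (78 mm by 193 mm) begins 47 mm behind the grasp point.
Start: joints at [-58.149, 20.546, 0.682, 0, -70.136, -16.507], TCP at [0.179, -0.651, 0.249] pointing down, gripper open.
Joint ranges: [-176.03, 176.03], [-82.01, 121.73], [-58.28, 71.71], [-173.87, 95.51], [-174.79, -0.11], [-173.66, 173.66]. Speed limits (degrees/s): [136.94, 136.94, 172.46, 180, 180, 180].

## Interface

Orientations are given as [roll, pitch, yaw] about the fixed x, y, z axes, in that order (R = Rz(yaw) Ry(pitch) Rx(roll)).
In Python, from plant import get_state, cams, r gives the robot as it stands.
- The arm moves only by the tool apply_moves, never from a script. Its argument "targets" is a list of rows, each an object with "dp": the shift along the world's x, y, z in m, a list of three; "yaw": the turn about the world's z in degrees. In form: [{"dp": [x, y, z], "yaw": yaw}, ...]. A call has 1 to 20 rows; each row is the pose to reach, as a shift and turn from the pose commanded when the call began; what a row does not reach only later rows make up. A row lasts 1/12 s, in which the tool goes at most 41.7 mm and 7.16 degrees, less where a joint would pass 70% of its speed; a pose out of reach is approached as far as the arm can. A call with a gripper value outside its range is refused whole. "grip" is the gripper command: -1 is fully open, 1 is shut, values between are in proportion, set as the call begins (left out, the last holds). The fingers move at their own pace and stop on an object; "squeeze" is the grip in N (left out, the last holds). Time passes only in rows, so rows that repeat a pose let the fingers close. It gives the time, the measured TCP pose, the force, the opening and the grip force at its end, in the units of the state.
- get_state(): the state, without advancing time (a new reading comes with each control period).
- cams.capture(name): name is "side" or "top"; returns a dict with "image" (480x640x3 uint8, red, green, blue), "range_z" (480x640 float32, m along the optical axis (not along the pixel's ray), 0 where there is no reading), "fx", "fy", "cx", "cy" (pixels), "R" (3x3) and "t" (3): a world point X has camera coordinates R X + t. Camera axes: x right, y down, z forward; pixel columns grow to the right and rows downward; lengths in m; the calibration is good to about 2 mm. A picture is of the moment at which its call begins.
- r.close_job(): hands the job in; it is judged then, once.
The state is a dict: "time_s": time; "joints": joint angles; "qd": joint speeds; "joint_torque": joint torques, N m; "tcp_pos": TCP position; "eef_rot": TCP orientation; "contact_force": force on the tool from outside, world axes, zero at the start; "moment": the same for the moment, N m; "gripper_width": finger opening in m; "gripper_force": force on a finger pad.
Only numpy, scipy, OpenCV 4.12 (cv2) and the standard library are available. Lean on these libraries where they do the work, as an engineer would, in place of code of your own. Each camera call takes 0.05 s, during which the arm holds its last target. There are 200 camera calls.

## Working session

There is one attempt and no reset: what is moved stays moved. The work goes in short steps, Python scripts to look and compute and a tool call to move; the robot and the scene stay as the last step left them, time stands still between calls to the robot, and variables do not carry over. Pictures are saved under pics/ and viewed, at most 14 in all, crops included, and the job is handed in when it is done.

Besides the shell and the picture viewer there is one more tool, called after ">>>" as name([rows], argument=value, ...), one row to a line, values as JSON. apply_moves: Moves the arm, as the interface text tells. Its arguments: {"type":"object","properties":{"targets":{"type":"array","items":{"type":"object","properties":{"dp":{"type":"array","items":{"type":"number"}},"yaw":{"type":"number"}}}},"grip":{"type":"number"},"squeeze":{"type":"number"}},"required":["targets"]}

```bash
ls; mkdir -p pics; cat > h.py <<'E'
import numpy as np, cv2
from plant import get_state, cams, r
def cap(n):
    c=cams.capture(n); return c
def pts(c):
    z=c["range_z"]; v,u=np.mgrid[0:480,0:640]
    P=np.stack([(u-c["cx"])/c["fx"]*z,(v-c["cy"])/c["fy"]*z,z],-1)
    W=(P-c["t"])@np.asarray(c["R"]); W[z<=0]=np.nan
    return W
def save(c,n): cv2.imwrite("pics/"+n,c["image"][:,:,::-1])
E
python3 - <<'E'
from h import *
for n in("top","side"):
    c=cap(n); save(c,n+"0.png"); print(n,c["fx"],c["cx"],c["cy"],-np.asarray(c["R"]).T@c["t"],np.round(c["R"],3).tolist())
print(get_state())
E
```

```text
pics
top 459.60039869664234 321.3620768157225 241.4762147712267 [0.45772311 0.05350537 1.1279207 ] [[0.012, -1.0, 0.004], [-0.993, -0.013, -0.115], [0.115, -0.002, -0.993]]
side 520.4485167312557 318.44071403846294 244.53694012324576 [0.0369205  0.98945337 0.47118182] [[-0.877, -0.479, -0.027], [-0.141, 0.311, -0.94], [0.459, -0.821, -0.34]]
{'time_s': 0.1, 'joints': array([-5.81494022e+01,  2.05870265e+01,  6.39064187e-01, -1.75230384e-02,
       -7.01360654e+01, -1.65089245e+01]), 'qd': array([ 0.01329737, -0.00020823,  0.16385694,  0.03402506, -0.01314816,
       -0.04331556]), 'joint_torque': array([-1.51791290e-03, -5.84163845e+01,  2.93752581e+01,  7.01562747e+00,
        1.00997166e-02, -4.79220512e-05]), 'tcp_pos': array([ 0.17847856, -0.65055543,  0.24772078]), 'eef_rot': array([ 1.79914755e+02, -8.08529434e-03, -1.64664287e+02]), 'contact_force': array([-0.25374128, -0.15104192, -0.08015156]), 'moment': array([ 0.05434783, -0.00353527,  0.01894421]), 'gripper_force': 0.0, 'gripper_width': 0.08768008069168037}
```

View pics/top0.png

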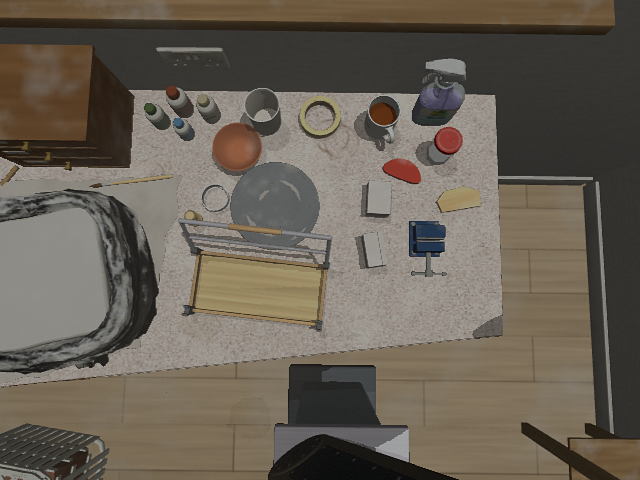

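View pics/side0.png

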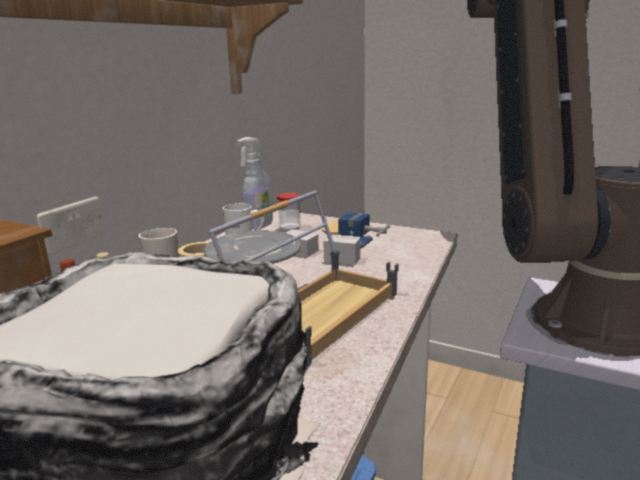

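The top view shows two white blocks, at (378,198) and (372,250). The carrier is around (258,287) with the keeper up behind it, the stamp is near (191,216), the cutter (215,198), the kidney (402,171) and the rib (459,200).

```bash
cat >> h.py <<'E'
def blocks(c,xr=(0.3,0.9),yr=(-0.3,0.35),zr=(0.03,0.1)):
    W=pts(c); hsv=cv2.cvtColor(c["image"],cv2.COLOR_RGB2HSV)
    m=(hsv[...,1]<45)&(hsv[...,2]>110)&(W[...,2]>zr[0])&(W[...,2]<zr[1])&(W[...,0]>xr[0])&(W[...,0]<xr[1])&(W[...,1]>yr[0])&(W[...,1]<yr[1])
    n,l,s,ce=cv2.connectedComponentsWithStats(m.astype(np.uint8))
    out=[]
    for i in range(1,n):
        if s[i,4]<150: continue
        P=W[l==i]; h=np.percentile(P[:,2],80); T=P[P[:,2]>h-0.007]
        q=cv2.minAreaRect((T[:,:2]*1000).astype(np.float32))
        out.append((ce[i].round(),round(h,4),np.round(q[0],1),np.round(q[1],1),round(q[2],1)))
    return out
E
python3 - <<'E'
from h import *
c=cap("top")
for b in blocks(c): print(b)
W=pts(c); 
for n,(u,v) in dict(floor=(258,287),NL=(187,309),NR=(320,324),FL=(197,250),FR=(327,265),rail=(255,229),wheel=(275,235),vice=(428,238),kid=(402,171),rib=(459,200),worktop=(360,310),kL=(185,222),kR=(330,238)).items(): print(n,W[v,u].round(3))
# carrier floor by colour
hsv=cv2.cvtColor(c["image"],cv2.COLOR_RGB2HSV)
roi=np.zeros((480,640),np.uint8); roi[245:335,180:335]=1
m=((hsv[...,1]>80)&(abs(W[...,2]-0.006)<0.008)&(roi>0)).astype(np.uint8)
P=W[m>0]; print(m.sum(),cv2.minAreaRect((P[:,:2]*1000).astype(np.float32)), np.median(P[:,2]))
s=cap("side"); 
cv2.imwrite("pics/s1.png",cv2.resize(s["image"][200:280,230:410,::-1],None,fx=4,fy=4))
cv2.imwrite("pics/t1.png",cv2.resize(c["image"][150:340,170:480,::-1],None,fx=2.5,fy=2.5))
E
```

```text
(array([379., 197.]), np.float64(0.0473), array([692.5, -86.6]), array([55.7, 79.9]), 86.8)
(array([375., 249.]), np.float64(0.0572), array([566.4, -75.2]), array([79.8, 45.7]), 9.5)
floor [0.474 0.204 0.004]
NL [0.421 0.359 0.056]
NR [0.39  0.052 0.053]
FL [0.557 0.339 0.065]
FR [0.525 0.037 0.073]
rail [0.589 0.187 0.201]
wheel [0.59  0.156 0.102]
vice [ 0.591 -0.196  0.072]
kid [ 0.766 -0.148  0.011]
rib [ 0.695 -0.289  0.009]
worktop [ 0.422 -0.045 -0.003]
kL [0.601 0.329 0.202]
kR [0.572 0.034 0.199]
6653 ((472.32720947265625, 201.0787811279297), (301.52276611328125, 130.4642333984375), 84.0954818725586) 0.0056570326936475155
```

View pics/t1.png

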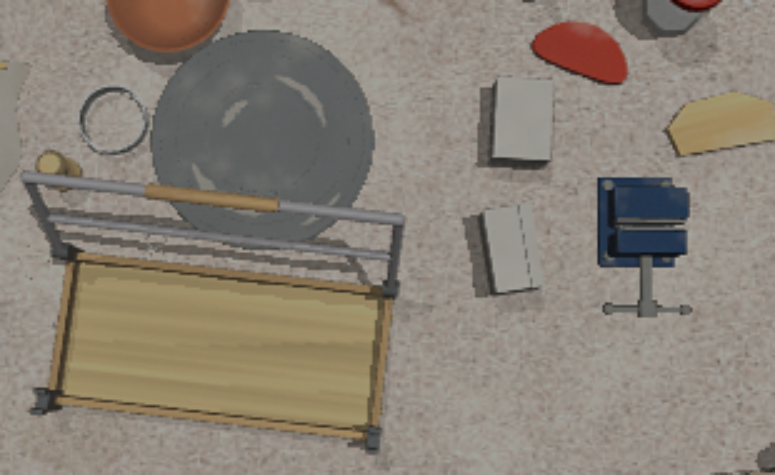

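View pics/s1.png

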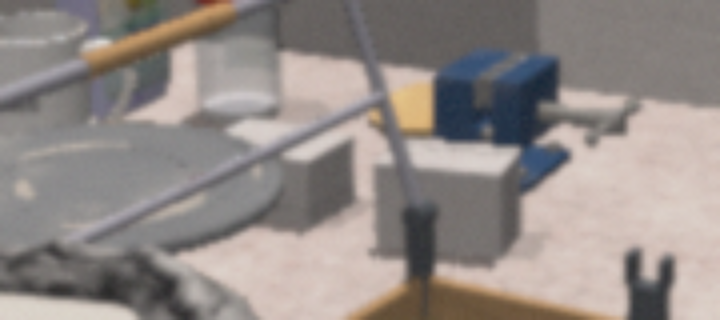

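Two moulds are present: a lies at (0.6925,-0.0866), 46 mm high, and c stands on its side at (0.566,-0.075), 56 mm high. The side view shows c's +y face plain, so its carved face points to -y. The carrier is centred at (0.472,0.201) with yaw -5.9°. I'll start with c: hover over it and align to its ends.

>>> apply_moves([
  {"dp": [0.386, 0.583, -0.099], "yaw": 84.2},
  {"dp": [0.386, 0.583, -0.099], "yaw": 84.2},
  {"dp": [0.386, 0.583, -0.099], "yaw": 84.2},
  {"dp": [0.386, 0.583, -0.099], "yaw": 84.2},
  {"dp": [0.386, 0.583, -0.099], "yaw": 84.2},
  {"dp": [0.386, 0.583, -0.099], "yaw": 84.2},
  {"dp": [0.386, 0.583, -0.099], "yaw": 84.2},
  {"dp": [0.386, 0.583, -0.099], "yaw": 84.2},
  {"dp": [0.386, 0.583, -0.099], "yaw": 84.2},
  {"dp": [0.386, 0.583, -0.099], "yaw": 84.2},
  {"dp": [0.386, 0.583, -0.099], "yaw": 84.2},
  {"dp": [0.386, 0.583, -0.099], "yaw": 84.2},
  {"dp": [0.386, 0.583, -0.099], "yaw": 84.2},
  {"dp": [0.386, 0.583, -0.099], "yaw": 84.2},
  {"dp": [0.386, 0.583, -0.099], "yaw": 84.2},
  {"dp": [0.386, 0.583, -0.099], "yaw": 84.2},
  {"dp": [0.386, 0.583, -0.099], "yaw": 84.2},
  {"dp": [0.386, 0.583, -0.099], "yaw": 84.2},
  {"dp": [0.386, 0.583, -0.099], "yaw": 84.2},
  {"dp": [0.386, 0.583, -0.099], "yaw": 84.2},
], grip=-1)

```text
time_s: 1.87
tcp_pos: [0.5642, -0.0678, 0.1492]
eef_rot: [179.9, 0.0, -80.4]
contact_force: [0.1, -0.8, -0.1]
gripper_width: 0.0873
gripper_force: 0.0
```

>>> apply_moves([
  {"dp": [0.001, 0, -0.03]},
  {"dp": [0.001, 0, -0.05]},
  {"dp": [0.001, 0, -0.065]},
  {"dp": [0.001, 0, -0.075]},
  {"dp": [0.001, 0, -0.085]},
  {"dp": [0.001, 0, -0.095]},
  {"dp": [0.001, 0, -0.101]},
  {"dp": [0.001, 0, -0.101]},
])

```text
$.targets[0]: bad value
```

>>> apply_moves([
  {"dp": [0, 0, 0]},
  {"dp": [0, 0, 0]},
  {"dp": [0, 0, 0]},
  {"dp": [0, 0, 0]},
  {"dp": [0, 0, 0]},
  {"dp": [0, 0, 0]},
  {"dp": [0, 0, 0]},
  {"dp": [0, 0, 0]},
], grip=1, squeeze=20)

```text
$.targets[0]: bad value
```

Each row needs a yaw value.

>>> apply_moves([
  {"dp": [0.001, 0, -0.03], "yaw": 0},
  {"dp": [0.001, 0, -0.05], "yaw": 0},
  {"dp": [0.001, 0, -0.065], "yaw": 0},
  {"dp": [0.001, 0, -0.075], "yaw": 0},
  {"dp": [0.001, 0, -0.085], "yaw": 0},
  {"dp": [0.001, 0, -0.095], "yaw": 0},
  {"dp": [0.001, 0, -0.101], "yaw": 0},
  {"dp": [0.001, 0, -0.101], "yaw": 0},
])

```text
time_s: 2.53
tcp_pos: [0.5649, -0.0683, 0.0475]
eef_rot: [179.9, 0.0, -80.5]
contact_force: [0.7, 0.9, -0.1]
gripper_width: 0.0878
gripper_force: 0.0
```

>>> apply_moves([
  {"dp": [0, 0, 0], "yaw": 0},
  {"dp": [0, 0, 0], "yaw": 0},
  {"dp": [0, 0, 0], "yaw": 0},
  {"dp": [0, 0, 0], "yaw": 0},
  {"dp": [0, 0, 0], "yaw": 0},
  {"dp": [0, 0, 0], "yaw": 0},
], grip=1, squeeze=20)

```text
time_s: 3.03
tcp_pos: [0.5661, -0.0678, 0.0491]
eef_rot: [-179.9, -0.0, -80.4]
contact_force: [0.6, 0.1, 1.8]
gripper_width: 0.0802
gripper_force: 20.0
```

>>> apply_moves([
  {"dp": [0, 0, 0.02], "yaw": 0},
  {"dp": [0, 0, 0.05], "yaw": 0},
  {"dp": [-0.03, -0.01, 0.05], "yaw": 0},
  {"dp": [-0.06, -0.025, 0.05], "yaw": 0},
  {"dp": [-0.09, -0.04, 0.05], "yaw": 0},
  {"dp": [-0.105, -0.045, 0.05], "yaw": 0},
  {"dp": [-0.105, -0.045, 0.03], "yaw": 0},
  {"dp": [-0.105, -0.045, 0.015], "yaw": 0},
  {"dp": [-0.105, -0.045, 0.005], "yaw": 0},
  {"dp": [-0.105, -0.045, 0.003], "yaw": 0},
  {"dp": [-0.105, -0.045, 0.003], "yaw": 0},
])

```text
time_s: 3.95
tcp_pos: [0.4597, -0.113, 0.0509]
eef_rot: [179.9, 0.0, -80.5]
contact_force: [0.2, 0.1, -2.5]
gripper_width: 0.0798
gripper_force: 20.0
```

```bash
python3 - <<'E'
from h import *
s=get_state(); print(s["tcp_pos"],s["contact_force"])
c=cap("side"); cv2.imwrite("pics/s2.png",cv2.resize(c["image"][150:310,260:480,::-1],None,fx=3.5,fy=3.5))
E
```

```text
[ 0.45972461 -0.11302081  0.0509196 ] [ 0.1712697   0.10430313 -2.47575821]
```

View pics/s2.png

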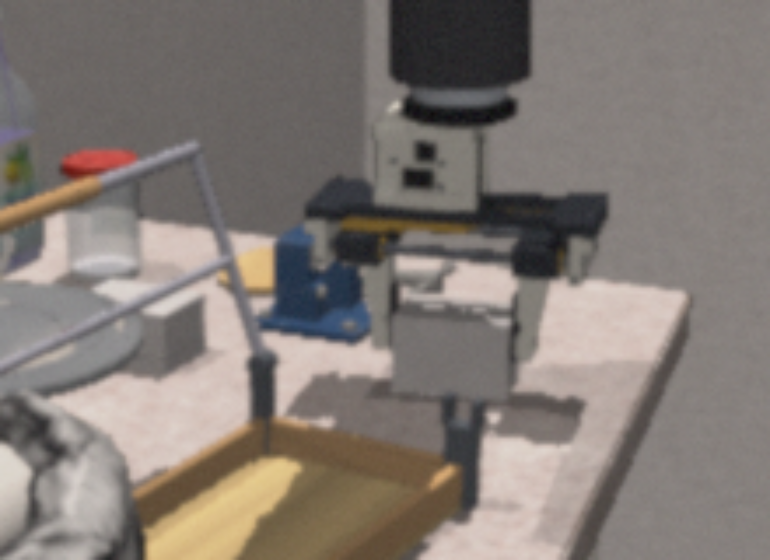

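The block hangs level in the jaws just above the worktop, its plain face toward the camera. Next I tip it toward +y about its lower edge, partway at first.

>>> apply_moves([
  {"dp": [0, 0, -0.0045], "yaw": 0},
  {"dp": [0, 0, -0.0045], "yaw": 0},
  {"dp": [-0.0007, 0.004, -0.0033], "yaw": 0},
  {"dp": [-0.0013, 0.008, -0.0024], "yaw": 0},
  {"dp": [-0.002, 0.012, -0.002], "yaw": 0},
  {"dp": [-0.0027, 0.0162, -0.0017], "yaw": 0},
  {"dp": [-0.0033, 0.02, -0.002], "yaw": 0},
  {"dp": [-0.004, 0.0243, -0.0025], "yaw": 0},
  {"dp": [-0.0047, 0.0283, -0.0035], "yaw": 0},
  {"dp": [-0.0054, 0.0322, -0.0047], "yaw": 0},
  {"dp": [-0.0054, 0.0322, -0.0047], "yaw": 0},
], squeeze=8)

```text
time_s: 4.92
tcp_pos: [0.4552, -0.0803, 0.047]
eef_rot: [-180.0, -0.0, -80.4]
contact_force: [-1.9, -0.1, 2.1]
gripper_width: 0.0799
gripper_force: 8.0
```

```bash
python3 - <<'E'
from h import *
c=cap("side"); a=c["image"][180:290,330:450,::-1]
cv2.imwrite("pics/s3.png",cv2.resize(a,None,fx=4,fy=4))
E
```

```text
(no output)
```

View pics/s3.png

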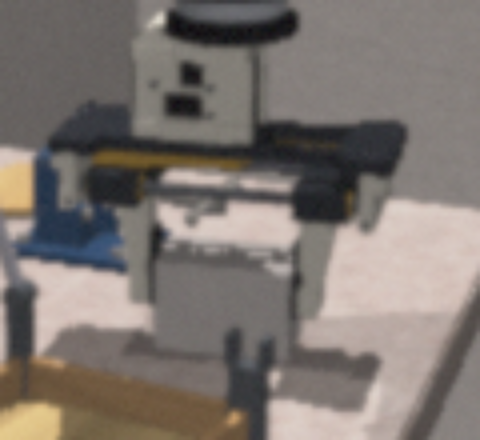

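It's hard to tell from the picture whether the block tilted, so I'll measure the face's normal from the range data.

```bash
cat >> h.py <<'E'
def facenormal(c,box):
    W=pts(c); u0,v0,u1,v1=box; P=W[v0:v1,u0:u1].reshape(-1,3); P=P[~np.isnan(P).any(1)]
    for _ in range(4):
        m=np.median(P,0); w,v=np.linalg.eigh(np.cov((P-P.mean(0)).T)); n=v[:,0]; d=(P-P.mean(0))@n
        k=abs(d)<max(0.003,1.5*d.std()); P=P[k]
    return P.mean(0).round(4),n.round(3),np.sqrt(w[0]).round(5),len(P)
E
python3 - <<'E'
from h import *
c=cap("side"); print(facenormal(c,(374,246,400,264)))
E
```

```text
(array([ 0.4474, -0.0653,  0.0362]), array([-0.168,  0.986, -0.015]), np.float64(0.00153), 331)
```

The block slid without tipping, so worktop friction is too low for that. I'll use the near carrier wall as a fulcrum instead. With the carved face toward -x of the carrier, lowering the trailing part of the base onto the wall will force the block to rotate into the carrier.

>>> apply_moves([
  {"dp": [0, 0, 0.03], "yaw": 0},
  {"dp": [0, 0, 0.065], "yaw": 0},
  {"dp": [0, 0, 0.1], "yaw": 0},
  {"dp": [0, 0.01, 0.145], "yaw": -7},
  {"dp": [0, 0.03, 0.145], "yaw": -14},
  {"dp": [-0.002, 0.06, 0.145], "yaw": -21},
  {"dp": [-0.003, 0.09, 0.145], "yaw": -28},
  {"dp": [-0.004, 0.12, 0.145], "yaw": -35},
  {"dp": [-0.006, 0.15, 0.145], "yaw": -42},
  {"dp": [-0.008, 0.18, 0.145], "yaw": -49},
  {"dp": [-0.01, 0.21, 0.145], "yaw": -56},
  {"dp": [-0.012, 0.24, 0.145], "yaw": -63},
  {"dp": [-0.013, 0.27, 0.145], "yaw": -70},
  {"dp": [-0.014, 0.3, 0.145], "yaw": -77},
  {"dp": [-0.015, 0.33, 0.145], "yaw": -84},
  {"dp": [-0.0153, 0.3471, 0.145], "yaw": -91},
  {"dp": [-0.0153, 0.3471, 0.145], "yaw": -98},
  {"dp": [-0.0153, 0.3471, 0.145], "yaw": -105.4},
  {"dp": [-0.0153, 0.3471, 0.145], "yaw": -105.4},
], squeeze=20)

```text
time_s: 6.6
tcp_pos: [0.4394, 0.2667, 0.1911]
eef_rot: [-180.0, -0.1, 173.8]
contact_force: [-0.2, -0.6, -3.0]
gripper_width: 0.0801
gripper_force: 20.0
```

>>> apply_moves([
  {"dp": [0.0005, 0, -0.04], "yaw": 0.3},
  {"dp": [0.0005, 0, -0.07], "yaw": 0.3},
  {"dp": [0.0005, 0, -0.09], "yaw": 0.3},
  {"dp": [0.0005, 0, -0.104], "yaw": 0.3},
  {"dp": [0.0005, 0, -0.109], "yaw": 0.3},
  {"dp": [0.0005, 0, -0.109], "yaw": 0.3},
])

```text
time_s: 7.1
tcp_pos: [0.4399, 0.2655, 0.0816]
eef_rot: [-179.9, -0.1, 174.6]
contact_force: [0.6, 0.3, -1.6]
gripper_width: 0.0798
gripper_force: 20.0
```

```bash
python3 - <<'E'
from h import *
c=cap("side"); a=c["image"][120:380,240:480,::-1]
cv2.imwrite("pics/s4.png",cv2.resize(a,None,fx=2.3,fy=2.3))
E
```

```text
(no output)
```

View pics/s4.png

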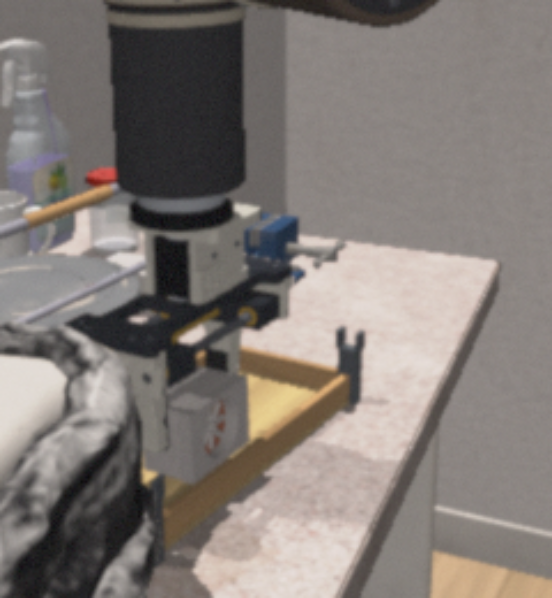

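The rosette is visible at about (215,425), facing the near side, as planned. Now I press the block down on the wall edge to rotate it.

>>> apply_moves([
  {"dp": [0, 0, -0.003], "yaw": -0.5},
  {"dp": [0, 0, -0.005], "yaw": -0.5},
  {"dp": [0.0005, 0, -0.008], "yaw": -0.5},
  {"dp": [0.001, 0, -0.0106], "yaw": -0.5},
  {"dp": [0.002, 0, -0.0125], "yaw": -0.5},
  {"dp": [0.003, -0.0003, -0.0142], "yaw": -0.5},
  {"dp": [0.0045, -0.0005, -0.016], "yaw": -0.5},
  {"dp": [0.006, -0.0006, -0.018], "yaw": -0.5},
  {"dp": [0.008, -0.0008, -0.0205], "yaw": -0.5},
  {"dp": [0.01, -0.001, -0.023], "yaw": -0.5},
  {"dp": [0.01, -0.001, -0.023], "yaw": -0.5},
], squeeze=8)

```text
time_s: 8.07
tcp_pos: [0.4513, 0.2659, 0.0598]
eef_rot: [179.9, 0.1, 174.0]
contact_force: [5.3, -0.1, 1.3]
gripper_width: 0.0797
gripper_force: 8.0
```

```bash
python3 - <<'E'
from h import *
c=cap("side"); a=c["image"][240:360,260:400,::-1]
cv2.imwrite("pics/s5.png",cv2.resize(a,None,fx=3.5,fy=3.5))
E
```

```text
(no output)
```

View pics/s5.png

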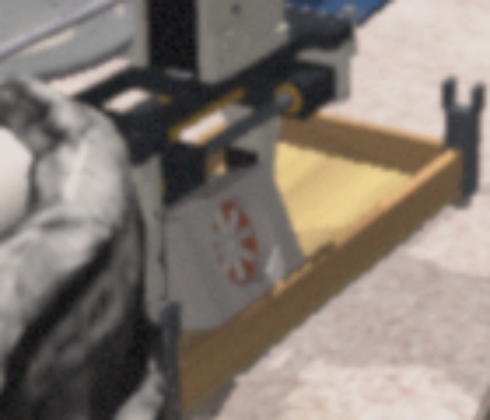

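The block has clearly tilted, carved face turning up. I'll measure how far.

```bash
python3 - <<'E'
from h import *
c=cap("side"); print(facenormal(c,(311,298,342,322)))
W=pts(c)
for u,v in [(312,310),(316,325),(335,300),(338,312),(312,325),(325,325)]: print(W[v,u].round(3))
E
```

```text
(array([0.4268, 0.2782, 0.0574]), array([ 0.903, -0.002, -0.429]), np.float64(0.00327), 499)
[0.434 0.307 0.068]
[0.427 0.308 0.042]
[0.422 0.247 0.063]
[0.413 0.253 0.044]
[0.435 0.308 0.04 ]
[0.418 0.293 0.037]
```

Tilt is about 25°. I keep lowering it, now letting both the wall and the floor turn it.

>>> apply_moves([
  {"dp": [0.002, 0, -0.003], "yaw": 0},
  {"dp": [0.003, 0, -0.006], "yaw": 0},
  {"dp": [0.004, 0, -0.009], "yaw": 0},
  {"dp": [0.005, 0, -0.011], "yaw": 0},
  {"dp": [0.005, 0, -0.0135], "yaw": 0},
  {"dp": [0.006, 0, -0.0155], "yaw": 0},
  {"dp": [0.006, 0, -0.0175], "yaw": 0},
  {"dp": [0.006, 0, -0.0195], "yaw": 0},
  {"dp": [0.006, 0, -0.0215], "yaw": 0},
  {"dp": [0.006, 0, -0.023], "yaw": 0},
  {"dp": [0.006, 0, -0.023], "yaw": 0},
])

```text
time_s: 9.08
tcp_pos: [0.4566, 0.265, 0.037]
eef_rot: [-180.0, 0.0, 174.0]
contact_force: [1.6, -2.0, 7.4]
gripper_width: 0.0799
gripper_force: 8.0
```

```bash
python3 - <<'E'
from h import *
c=cap("side"); a=c["image"][240:360,260:400,::-1]
cv2.imwrite("pics/s6.png",cv2.resize(a,None,fx=3.5,fy=3.5))
E
```

```text
(no output)
```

View pics/s6.png

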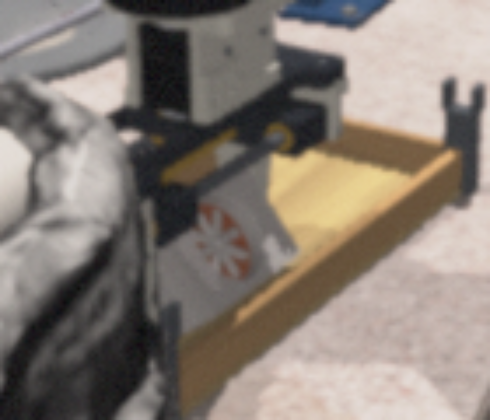

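Tilt is now well past balance (about 50°), so I release it and let it settle flat.

>>> apply_moves([
  {"dp": [0, 0, 0], "yaw": 0},
  {"dp": [0, 0, 0], "yaw": 0},
  {"dp": [0, 0, 0], "yaw": 0},
  {"dp": [0, 0, 0], "yaw": 0},
  {"dp": [0, 0, 0.03], "yaw": 0},
  {"dp": [0, 0, 0.07], "yaw": 0},
  {"dp": [0, 0, 0.11], "yaw": 0},
  {"dp": [0, 0, 0.15], "yaw": 0},
  {"dp": [0, -0.03, 0.16], "yaw": 0},
  {"dp": [0, -0.07, 0.16], "yaw": 0},
  {"dp": [0, -0.11, 0.16], "yaw": 0},
  {"dp": [0, -0.15, 0.16], "yaw": 0},
  {"dp": [0, -0.19, 0.16], "yaw": 0},
  {"dp": [0, -0.23, 0.16], "yaw": 0},
  {"dp": [0, -0.26, 0.16], "yaw": 0},
  {"dp": [0, -0.26, 0.16], "yaw": 0},
], grip=-1)

```text
time_s: 10.47
tcp_pos: [0.4551, 0.0015, 0.1966]
eef_rot: [-180.0, -0.1, 173.8]
contact_force: [-0.0, 0.3, -0.4]
gripper_width: 0.0878
gripper_force: 0.0
```

```bash
python3 - <<'E'
from h import *
c=cap("top"); 
for b in blocks(c): print(b)
cv2.imwrite("pics/t2.png",cv2.resize(c["image"][150:340,170:480,::-1],None,fx=2.5,fy=2.5))
E
```

```text
(array([438., 154.]), np.float64(0.0715), array([ 796.2, -230. ]), array([52.3, 15.2]), 62.4)
(array([379., 197.]), np.float64(0.0474), array([692.5, -86.4]), array([55.9, 80.3]), 87.4)
(array([225., 293.]), np.float64(0.072), array([448.9, 267.8]), array([72.5, 31.9]), 85.1)
```

View pics/t2.png

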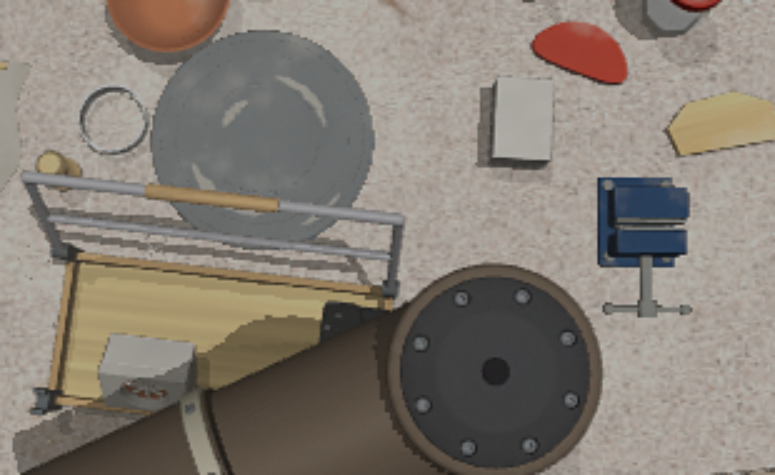

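The block settled back, leaning on the near wall with its top edge near z 0.072. I'll measure its actual tilt.

```bash
cat >> h.py <<'E'
C0=np.array([0.4723,0.2011]); EX=np.array([0.9947,-0.1028]); EY=np.array([0.1028,0.9947])
def car(P): P=np.atleast_2d(P); d=P[:,:2]-C0; return np.c_[d@EX,d@EY,P[:,2]]
def profile(c,q0,q1):
    "white points in the carrier: p,z cloud"
    W=pts(c); hsv=cv2.cvtColor(c["image"],cv2.COLOR_RGB2HSV)
    K=car(W.reshape(-1,3)).reshape(W.shape)
    m=(hsv[...,1]<60)&(K[...,1]>q0)&(K[...,1]<q1)&(abs(K[...,0])<0.075)&(K[...,2]>0.012)&(K[...,2]<0.1)
    return K[m]
E
python3 - <<'E'
from h import *
for n in("top","side"):
    K=profile(cap(n),-0.0,0.15); print(n,len(K))
    for p in np.arange(-.075,.06,.006):
        k=K[abs(K[:,0]-p)<.003]
        if len(k)>4: print(round(p,3),np.percentile(k[:,2],[10,50,95]).round(4),np.percentile(k[:,1],[5,95]).round(3))
E
```

```text
top 1039
-0.069 [0.0311 0.035  0.054 ] [0.055 0.149]
-0.063 [0.0318 0.038  0.0522] [0.048 0.148]
-0.057 [0.0325 0.0442 0.0579] [0.037 0.132]
-0.051 [0.0425 0.0554 0.0623] [0.03  0.096]
-0.045 [0.0501 0.0649 0.071 ] [0.023 0.096]
-0.039 [0.058  0.0749 0.0804] [0.02  0.094]
-0.033 [0.0703 0.0744 0.0787] [0.02  0.096]
-0.027 [0.0648 0.0698 0.074 ] [0.02  0.096]
-0.021 [0.0617 0.0664 0.07  ] [0.02  0.094]
-0.015 [0.0585 0.0623 0.0659] [0.021 0.096]
-0.009 [0.0548 0.0582 0.0614] [0.022 0.094]
-0.003 [0.0517 0.0545 0.0592] [0.025 0.096]
side 1292
-0.069 [0.0316 0.0335 0.0364] [0.027 0.098]
-0.063 [0.0333 0.0376 0.0431] [0.026 0.102]
-0.057 [0.0332 0.0455 0.0525] [0.025 0.102]
-0.051 [0.0322 0.0477 0.0606] [0.027 0.103]
-0.045 [0.0428 0.0582 0.0695] [0.026 0.102]
-0.039 [0.052  0.0707 0.0772] [0.031 0.102]
-0.033 [0.036  0.06   0.0768] [0.049 0.103]
-0.027 [0.027  0.0486 0.0707] [0.063 0.103]
-0.021 [0.0661 0.067  0.0688] [0.04  0.087]
-0.015 [0.0628 0.0638 0.0647] [0.04  0.078]
-0.009 [0.0584 0.0598 0.0609] [0.03  0.078]
-0.003 [0.0549 0.0553 0.0562] [0.031 0.061]
```

Tilt is about 32°, with the trailing edge lodged on the wall top and the centre of mass only ~4 mm short of tipping. A light push at the top edge with closed fingers, from the near side, will finish it.

>>> apply_moves([
  {"dp": [-0.02, 0.04, 0], "yaw": 0},
  {"dp": [-0.04, 0.08, 0], "yaw": 0},
  {"dp": [-0.061, 0.115, 0], "yaw": 0},
  {"dp": [-0.061, 0.15, 0], "yaw": 0},
  {"dp": [-0.061, 0.19, 0], "yaw": 0},
  {"dp": [-0.061, 0.23, 0], "yaw": 0},
  {"dp": [-0.061, 0.269, 0], "yaw": 0},
  {"dp": [-0.061, 0.269, -0.03], "yaw": 0},
  {"dp": [-0.061, 0.269, -0.065], "yaw": 0},
  {"dp": [-0.061, 0.269, -0.1], "yaw": 0},
  {"dp": [-0.061, 0.269, -0.115], "yaw": 0},
  {"dp": [-0.061, 0.269, -0.115], "yaw": 0},
], grip=1)

```text
time_s: 11.62
tcp_pos: [0.3931, 0.2735, 0.0782]
eef_rot: [-179.6, -0.2, 174.0]
contact_force: [0.3, -1.4, 0.6]
gripper_width: 0.0133
gripper_force: 0.0
```

>>> apply_moves([
  {"dp": [0.015, -0.0015, 0], "yaw": 0},
  {"dp": [0.022, -0.0022, 0], "yaw": 0},
  {"dp": [0.029, -0.003, 0], "yaw": 0},
  {"dp": [0.036, -0.0037, 0], "yaw": 0},
  {"dp": [0.043, -0.0044, 0], "yaw": 0},
  {"dp": [0.05, -0.005, 0], "yaw": 0},
  {"dp": [0.057, -0.0058, 0], "yaw": 0},
  {"dp": [0.063, -0.0065, 0], "yaw": 0},
  {"dp": [0.063, -0.0065, 0], "yaw": 0},
  {"dp": [0.03, -0.003, 0.03], "yaw": 0},
  {"dp": [0, 0, 0.06], "yaw": 0},
  {"dp": [0, 0, 0.09], "yaw": 0},
])

```text
time_s: 12.62
tcp_pos: [0.3917, 0.2725, 0.171]
eef_rot: [-179.8, -0.2, 173.9]
contact_force: [-0.5, 0.1, -0.6]
gripper_width: 0.0007
gripper_force: 0.0
```

```bash
python3 - <<'E'
from h import *
for n in("top","side"):
    K=profile(cap(n),-0.0,0.13); print(n,len(K))
    for p in np.arange(-.075,.06,.008):
        k=K[abs(K[:,0]-p)<.004]
        if len(k)>4: print(round(p,3),np.percentile(k[:,2],[10,50,95]).round(4),np.percentile(k[:,1],[5,95]).round(3))
E
```

```text
top 715
-0.027 [0.0488 0.0515 0.0551] [0.021 0.096]
-0.019 [0.0443 0.0511 0.055 ] [0.02  0.096]
-0.011 [0.0421 0.0503 0.0552] [0.02  0.095]
-0.003 [0.0405 0.0492 0.0538] [0.02  0.096]
0.005 [0.0411 0.049  0.0539] [0.02  0.096]
0.013 [0.0412 0.05   0.0544] [0.02  0.096]
0.021 [0.0455 0.0516 0.0546] [0.02  0.095]
0.029 [0.0493 0.0514 0.0549] [0.023 0.094]
side 777
-0.027 [0.0188 0.0357 0.0521] [0.029 0.099]
-0.019 [0.0509 0.0519 0.0527] [0.025 0.09 ]
-0.011 [0.044  0.0514 0.0529] [0.023 0.081]
-0.003 [0.0429 0.0465 0.0532] [0.027 0.063]
0.005 [0.0422 0.0487 0.0527] [0.024 0.054]
0.013 [0.0425 0.0498 0.0528] [0.025 0.047]
0.021 [0.0509 0.052  0.0528] [0.026 0.044]
0.029 [0.0507 0.0518 0.0531] [0.022 0.036]
```

Mould c now lies flat, carved face up: top at z 0.052, carrier coordinates (0.00, +0.06). For a, I'll first try a hanging swing: grip its ends off-centre with light force so that gravity turns it 90°. Moving over a, above keeper height.

>>> apply_moves([
  {"dp": [0, 0, 0.04], "yaw": 7},
  {"dp": [0, 0, 0.08], "yaw": 14},
  {"dp": [0.01, -0.01, 0.1], "yaw": 21},
  {"dp": [0.03, -0.035, 0.1], "yaw": 28},
  {"dp": [0.055, -0.065, 0.1], "yaw": 35},
  {"dp": [0.08, -0.09, 0.1], "yaw": 42},
  {"dp": [0.105, -0.12, 0.1], "yaw": 49},
  {"dp": [0.13, -0.148, 0.1], "yaw": 56},
  {"dp": [0.155, -0.175, 0.1], "yaw": 63},
  {"dp": [0.18, -0.203, 0.1], "yaw": 70},
  {"dp": [0.205, -0.23, 0.1], "yaw": 77},
  {"dp": [0.23, -0.26, 0.1], "yaw": 84},
  {"dp": [0.255, -0.288, 0.1], "yaw": 91},
  {"dp": [0.28, -0.315, 0.1], "yaw": 93.5},
  {"dp": [0.302, -0.34, 0.1], "yaw": 93.5},
  {"dp": [0.302, -0.34, 0.1], "yaw": 93.5},
], grip=-1)

```text
time_s: 14.05
tcp_pos: [0.6997, -0.0704, 0.2693]
eef_rot: [179.9, -0.1, -92.7]
contact_force: [-1.0, 0.5, 0.6]
gripper_width: 0.0873
gripper_force: 0.0
```

```bash
python3 - <<'E'
from h import *
s=get_state(); print(s["tcp_pos"],s["eef_rot"][2])
c=cap("side"); W=pts(c)
K=W[(W[...,2]>.04)&(W[...,2]<.05)&(abs(W[...,0]-.69)<.07)&(W[...,1]<-.03)&(W[...,1]>-.15)]
print(len(K),K.min(0),K.max(0))
for b in blocks(cap("top")): print(b)
E
```

```text
[ 0.69972542 -0.07042259  0.26928776] -92.72494694370268
162 [ 0.64945974 -0.11263186  0.04025297] [ 0.73068953 -0.05288893  0.04831673]
(array([439., 155.]), np.float64(0.0731), array([ 794.3, -232.1]), array([48.3, 13.8]), 66.7)
(array([219., 283.]), np.float64(0.0533), array([481.7, 283.4]), array([35.8, 55.8]), 89.5)
```

>>> apply_moves([
  {"dp": [-0.0055, 0, -0.03], "yaw": 0},
  {"dp": [-0.0055, 0, -0.07], "yaw": 0},
  {"dp": [-0.0055, 0, -0.11], "yaw": 0},
  {"dp": [-0.0055, 0, -0.15], "yaw": 0},
  {"dp": [-0.0055, 0, -0.17], "yaw": 0},
  {"dp": [-0.0055, 0, -0.17], "yaw": 0},
  {"dp": [-0.0055, 0, -0.17], "yaw": 0},
])

```text
time_s: 14.73
tcp_pos: [0.6912, -0.0649, 0.1016]
eef_rot: [179.9, -0.0, -92.5]
contact_force: [1.0, 0.6, 0.1]
gripper_width: 0.0877
gripper_force: 0.0
```

```bash
python3 - <<'E'
from h import *
s=get_state(); print(s["tcp_pos"],s["eef_rot"][2])
cap("top");s=get_state(); print(s["tcp_pos"],s["eef_rot"][2])
E
```

```text
[ 0.69122305 -0.06493672  0.10160911] -92.49474548987752
[ 0.69256946 -0.06495903  0.10350943] -92.48545709320602
```

>>> apply_moves([
  {"dp": [0, -0.002, -0.02], "yaw": 0},
  {"dp": [0, -0.002, -0.035], "yaw": 0},
  {"dp": [0, -0.002, -0.045], "yaw": 0},
  {"dp": [0, -0.002, -0.055], "yaw": 0},
  {"dp": [0, -0.002, -0.065], "yaw": 0},
  {"dp": [0, -0.002, -0.075], "yaw": 0},
  {"dp": [0, -0.002, -0.075], "yaw": 0},
])

```text
time_s: 15.37
tcp_pos: [0.691, -0.0676, 0.0251]
eef_rot: [179.9, -0.0, -92.6]
contact_force: [0.6, 0.4, -0.5]
gripper_width: 0.0873
gripper_force: 0.1
```

>>> apply_moves([
  {"dp": [0, 0, 0], "yaw": 0},
  {"dp": [0, 0, 0], "yaw": 0},
  {"dp": [0, 0, 0], "yaw": 0},
  {"dp": [0, 0, 0], "yaw": 0},
  {"dp": [0, 0, 0.005], "yaw": 0},
  {"dp": [0, 0, 0.01], "yaw": 0},
  {"dp": [0, 0, 0.015], "yaw": 0},
  {"dp": [0, 0, 0.02], "yaw": 0},
  {"dp": [0, 0, 0.03], "yaw": 0},
  {"dp": [0, 0, 0.04], "yaw": 0},
  {"dp": [0, 0, 0.05], "yaw": 0},
  {"dp": [0, 0, 0.06], "yaw": 0},
  {"dp": [0, 0, 0.06], "yaw": 0},
], grip=1, squeeze=4)

```text
time_s: 16.45
tcp_pos: [0.6935, -0.0676, 0.0902]
eef_rot: [-179.7, 0.0, -92.5]
contact_force: [-0.1, -0.6, -0.4]
gripper_width: 0.0804
gripper_force: 4.0
```

```bash
python3 - <<'E'
from h import *
s=get_state(); print(s["tcp_pos"],s["contact_force"])
c=cap("top"); a=c["image"][150:280,320:480,::-1]; b=cap("side")["image"][130:290,250:430,::-1]
cv2.imwrite("pics/m1.png",np.hstack([cv2.resize(a,(394,320)),cv2.resize(b,(360,320))]))
E
```

```text
[ 0.6934943  -0.06757004  0.09023392] [-0.09737496 -0.62544838 -0.43530019]
```

View pics/m1.png

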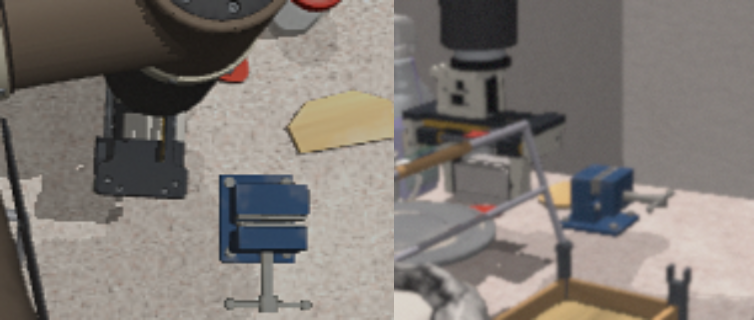

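The block is lifted and visible between the jaws near (480,180) in the picture. I'll check its tilt.

```bash
cat >> h.py <<'E'
def held(c,x,y,zmin,zmax,r=0.05):
    "points between the jaws: span along y by height"
    W=pts(c); m=(abs(W[...,0]-x)<0.034)&(abs(W[...,1]-y)<r+.02)&(W[...,2]>zmin)&(W[...,2]<zmax)
    return W[m]
E
python3 - <<'E'
from h import *
c=cap("side"); K=held(c,.693,-.068,.015,.13)
for z in np.arange(.02,.13,.006):
    k=K[abs(K[:,2]-z)<.003]
    if len(k)>4: print(round(z,3),len(k),np.percentile(k[:,1],[5,50,95]).round(4))
print(get_state()["contact_force"])
E
```

```text
0.062 37 [-0.0603 -0.0576 -0.0541]
0.068 48 [-0.0613 -0.057  -0.0541]
0.074 53 [-0.0611 -0.0573 -0.0543]
0.08 48 [-0.0611 -0.0568 -0.0541]
0.086 55 [-0.0604 -0.0571 -0.0537]
0.092 53 [-0.0592 -0.0567 -0.0538]
0.098 54 [-0.0605 -0.0571 -0.0544]
0.104 155 [-0.1062 -0.0724 -0.055 ]
0.11 35 [-0.1029 -0.0713 -0.0572]
[-0.37516348  0.17537764 -2.58520888]
```

It's still level: the light grip's friction holds it. So I'll use the wall again, but this off-centre, mid-height grip leaves a long overhang as the lever. Carrying a over the carrier, overhang toward the near wall.

>>> apply_moves([
  {"dp": [0, 0, 0.0], "yaw": 0},
  {"dp": [0, 0, 0.03], "yaw": 0},
  {"dp": [0, 0, 0.07], "yaw": 0},
  {"dp": [0, 0, 0.11], "yaw": 0},
  {"dp": [0, 0, 0.15], "yaw": 0},
  {"dp": [-0.01, 0.005, 0.18], "yaw": -7},
  {"dp": [-0.03, 0.02, 0.18], "yaw": -14},
  {"dp": [-0.055, 0.04, 0.18], "yaw": -21},
  {"dp": [-0.08, 0.06, 0.18], "yaw": -28},
  {"dp": [-0.105, 0.08, 0.18], "yaw": -35},
  {"dp": [-0.13, 0.1, 0.18], "yaw": -42},
  {"dp": [-0.155, 0.12, 0.18], "yaw": -49},
  {"dp": [-0.18, 0.14, 0.18], "yaw": -56},
  {"dp": [-0.205, 0.16, 0.18], "yaw": -63},
  {"dp": [-0.23, 0.185, 0.18], "yaw": -70},
  {"dp": [-0.2525, 0.2035, 0.18], "yaw": -77},
  {"dp": [-0.2525, 0.2035, 0.18], "yaw": -84},
  {"dp": [-0.2525, 0.2035, 0.18], "yaw": -91},
  {"dp": [-0.2525, 0.2035, 0.18], "yaw": -93.3},
  {"dp": [-0.2525, 0.2035, 0.18], "yaw": -93.3},
], squeeze=20)

```text
time_s: 18.27
tcp_pos: [0.4389, 0.136, 0.2665]
eef_rot: [-180.0, -0.0, 174.0]
contact_force: [-0.3, -0.1, -1.1]
gripper_width: 0.08
gripper_force: 20.0
```

>>> apply_moves([
  {"dp": [0, 0, -0.04], "yaw": 0},
  {"dp": [0, 0, -0.08], "yaw": 0},
  {"dp": [0, 0, -0.12], "yaw": 0},
  {"dp": [0, 0, -0.16], "yaw": 0},
  {"dp": [0, 0, -0.19], "yaw": 0},
  {"dp": [0, 0, -0.2], "yaw": 0},
  {"dp": [0, 0, -0.2], "yaw": 0},
])

```text
time_s: 18.85
tcp_pos: [0.4376, 0.1342, 0.0637]
eef_rot: [-179.7, -0.3, 174.2]
contact_force: [-0.6, 0.0, -2.1]
gripper_width: 0.0802
gripper_force: 20.0
```

```bash
python3 - <<'E'
from h import *
for i in range(3):
    c=cap("side"); s=get_state(); print(s["tcp_pos"].round(4),s["eef_rot"][2],car(s["tcp_pos"]).round(4),s["contact_force"].round(1))
K=profile(c,-.12,-.015)
for p in np.arange(-.075,.06,.008):
    k=K[abs(K[:,0]-p)<.004]
    if len(k)>4: print(round(p,3),np.percentile(k[:,2],[10,50,95]).round(4),np.percentile(k[:,1],[5,95]).round(3))
E
```

```text
[0.4388 0.1351 0.0656] 174.23622976313712 [[-0.0266 -0.0691  0.0656]] [-0.4 -0.3 -1.4]
[0.4396 0.1358 0.0668] 174.23284504793634 [[-0.0258 -0.0684  0.0668]] [ 0.5  0.7 -0.5]
[0.4401 0.1362 0.0676] 174.21530422909186 [[-0.0254 -0.0679  0.0676]] [ 0.6  0.4 -1.1]
-0.075 [0.0451 0.0635 0.0832] [-0.1   -0.031]
-0.067 [0.0457 0.0718 0.0863] [-0.104 -0.028]
-0.059 [0.0479 0.0807 0.0864] [-0.094 -0.027]
-0.051 [0.0487 0.0808 0.0863] [-0.095 -0.027]
-0.043 [0.0475 0.0825 0.0868] [-0.099 -0.027]
-0.035 [0.0519 0.0846 0.0953] [-0.114 -0.017]
-0.027 [0.0846 0.0858 0.0959] [-0.114 -0.04 ]
-0.019 [0.0819 0.0871 0.0915] [-0.112 -0.015]
```

Block held level, its base ~12 mm above the wall top, the overhang over the wall. Now I rotate it by lowering, then by drawing it toward the wall.

>>> apply_moves([
  {"dp": [0, 0, -0.008], "yaw": 0},
  {"dp": [0, 0, -0.012], "yaw": 0},
  {"dp": [0, 0, -0.0155], "yaw": 0},
  {"dp": [0, 0, -0.019], "yaw": 0},
  {"dp": [0, 0, -0.022], "yaw": 0},
  {"dp": [0, 0, -0.0255], "yaw": 0},
  {"dp": [0, 0, -0.0285], "yaw": 0},
  {"dp": [0, 0, -0.032], "yaw": 0},
  {"dp": [0, 0, -0.034], "yaw": 0},
  {"dp": [0, 0, -0.035], "yaw": 0},
  {"dp": [0, 0, -0.035], "yaw": 0},
], squeeze=8)

```text
time_s: 19.92
tcp_pos: [0.4401, 0.1366, 0.032]
eef_rot: [179.9, 0.1, 174.2]
contact_force: [4.8, 1.8, 3.2]
gripper_width: 0.0799
gripper_force: 8.0
```

```bash
cat >> h.py <<'E'
def prof(q0,q1,n="side"):
    K=profile(cap(n),q0,q1); o=[]
    for p in np.arange(-.081,.07,.006):
        k=K[abs(K[:,0]-p)<.003]
        if len(k)>4: o.append((round(p*1000),(np.percentile(k[:,2],[10,50,95])*1000).round().astype(int).tolist()))
    print(n,o)
E
python3 - <<'E'
from h import *
prof(-.11,-.03); prof(-.12,-.015,"top")
s=get_state(); print(car(s["tcp_pos"]).round(4),s["contact_force"].round(1))
E
```

```text
side [(-75, [34, 36, 37]), (-69, [33, 38, 43]), (-63, [43, 48, 55]), (-57, [55, 62, 94]), (-51, [65, 69, 93]), (-45, [35, 71, 97]), (-39, [40, 68, 98]), (-33, [63, 64, 90]), (-27, [60, 61, 80]), (-3, [89, 91, 94]), (3, [92, 93, 94])]
top []
[[-0.0255 -0.0676  0.0321]] [5.3 2.1 2.2]
```

Tilt is about 30°. Drawing it toward the wall to steepen it.

>>> apply_moves([
  {"dp": [-0.002, 0, -0.001], "yaw": 0},
  {"dp": [-0.004, 0, -0.002], "yaw": 0},
  {"dp": [-0.006, 0.0005, -0.002], "yaw": 0},
  {"dp": [-0.008, 0.001, -0.002], "yaw": 0},
  {"dp": [-0.01, 0.001, -0.002], "yaw": 0},
  {"dp": [-0.012, 0.001, -0.002], "yaw": 0},
  {"dp": [-0.014, 0.0015, -0.002], "yaw": 0},
  {"dp": [-0.014, 0.0015, -0.002], "yaw": 0},
])

```text
time_s: 20.68
tcp_pos: [0.4265, 0.1381, 0.0304]
eef_rot: [179.9, 0.1, 174.2]
contact_force: [7.5, 0.1, 4.5]
gripper_width: 0.0799
gripper_force: 8.0
```

```bash
python3 - <<'E'
from h import *
prof(-.11,-.03)
s=get_state(); print(car(s["tcp_pos"]).round(4),s["contact_force"].round(1))
E
```

```text
side [(-75, [42, 45, 89]), (-69, [47, 54, 92]), (-63, [55, 60, 80]), (-57, [64, 67, 72]), (-51, [30, 41, 92]), (-15, [87, 90, 93]), (69, [15, 18, 22])]
[[-0.0391 -0.0673  0.0304]] [ 7.  -0.3  4.8]
```

>>> apply_moves([
  {"dp": [-0.002, 0, 0], "yaw": 0},
  {"dp": [-0.004, 0, 0], "yaw": 0},
  {"dp": [-0.006, 0.0005, 0], "yaw": 0},
  {"dp": [-0.008, 0.001, 0], "yaw": 0},
  {"dp": [-0.01, 0.001, 0], "yaw": 0},
  {"dp": [-0.012, 0.001, 0], "yaw": 0},
  {"dp": [-0.012, 0.001, 0], "yaw": 0},
])

```text
time_s: 21.32
tcp_pos: [0.4151, 0.1396, 0.0307]
eef_rot: [179.9, 0.2, 174.2]
contact_force: [9.2, 0.6, 4.8]
gripper_width: 0.0801
gripper_force: 8.0
```

```bash
python3 - <<'E'
from h import *
prof(-.11,-.03)
s=get_state(); print(car(s["tcp_pos"]).round(4),s["contact_force"].round(1))
c=cap("side"); a=c["image"][200:340,300:460,::-1]
cv2.imwrite("pics/s7.png",cv2.resize(a,None,fx=3.5,fy=3.5))
E
```

```text
side [(-75, [48, 52, 55]), (-69, [52, 57, 62]), (-63, [61, 65, 79]), (-57, [75, 76, 84]), (-51, [76, 77, 77]), (-27, [88, 91, 93]), (-21, [91, 92, 92])]
[[-0.0506 -0.0671  0.0307]] [8.3 0.2 4.1]
```

View pics/s7.png

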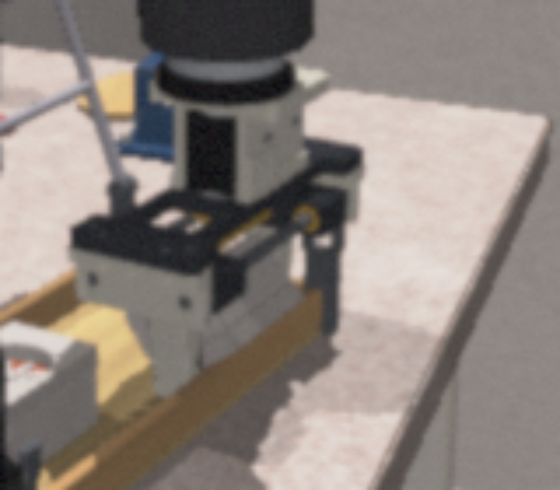

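Tilt is about 40°, just short of tipping (51°), and the pads are now slipping on the block. I'll release it so it lodges on the wall, then push the top edge with closed fingers as with c.

>>> apply_moves([
  {"dp": [0, 0, 0], "yaw": 0},
  {"dp": [0, 0, 0], "yaw": 0},
  {"dp": [0, 0, 0], "yaw": 0},
  {"dp": [0, 0, 0], "yaw": 0},
  {"dp": [0, 0, 0.03], "yaw": 0},
  {"dp": [0, 0, 0.07], "yaw": 0},
  {"dp": [0, 0, 0.1], "yaw": 0},
  {"dp": [0, 0, 0.1], "yaw": 0},
], grip=-1)

```text
time_s: 22.08
tcp_pos: [0.4143, 0.1391, 0.1343]
eef_rot: [179.8, 0.2, 174.2]
contact_force: [1.9, 0.9, -0.1]
gripper_width: 0.088
gripper_force: 0.0
```

```bash
python3 - <<'E'
from h import *
prof(-.11,-.03);prof(-.11,-.03,"top")
s=get_state(); print(s["tcp_pos"],car(s["tcp_pos"]).round(4))
E
```

```text
side [(-75, [47, 50, 52]), (-69, [51, 54, 59]), (-63, [58, 61, 65]), (-57, [65, 69, 72]), (-51, [71, 74, 77]), (-39, [36, 57, 68])]
top [(-15, [43, 46, 50]), (-9, [40, 42, 45])]
[0.41234403 0.13784584 0.1301545 ] [[-0.0531 -0.0691  0.1302]]
```

It's lodged at about 45°, near tipping. I close the fingers, back off to the near side and push at the top.

>>> apply_moves([
  {"dp": [-0.02, 0.002, 0], "yaw": 0},
  {"dp": [-0.036, 0.0035, 0], "yaw": 0},
  {"dp": [-0.036, 0.0035, 0], "yaw": 0},
  {"dp": [-0.036, 0.0035, 0], "yaw": 0},
  {"dp": [-0.036, 0.0035, 0], "yaw": 0},
  {"dp": [-0.036, 0.0035, 0], "yaw": 0},
  {"dp": [-0.036, 0.0035, -0.025], "yaw": 0},
  {"dp": [-0.036, 0.0035, -0.046], "yaw": 0},
  {"dp": [-0.036, 0.0035, -0.046], "yaw": 0},
  {"dp": [-0.026, 0.0025, -0.046], "yaw": 0},
  {"dp": [-0.019, 0.002, -0.046], "yaw": 0},
  {"dp": [-0.012, 0.001, -0.046], "yaw": 0},
  {"dp": [-0.005, 0, -0.046], "yaw": 0},
  {"dp": [0.002, 0, -0.046], "yaw": 0},
  {"dp": [0.009, 0, -0.046], "yaw": 0},
  {"dp": [0.015, 0, -0.046], "yaw": 0},
  {"dp": [0.015, 0, -0.046], "yaw": 0},
  {"dp": [-0.01, 0, -0.02], "yaw": 0},
  {"dp": [-0.02, 0, 0.015], "yaw": 0},
  {"dp": [-0.02, 0, 0.05], "yaw": 0},
], grip=1)

```text
time_s: 23.85
tcp_pos: [0.3911, 0.1369, 0.1803]
eef_rot: [-179.8, -0.2, 174.1]
contact_force: [1.6, 1.6, 0.4]
gripper_width: 0.0004
gripper_force: 0.0
```

```bash
python3 - <<'E'
from h import *
prof(-.11,-.03);prof(-.13,-.0,"top")
s=get_state(); print(s["tcp_pos"],car(s["tcp_pos"]).round(4))
E
```

```text
side [(-39, [16, 43, 62]), (-33, [16, 41, 63]), (-27, [19, 39, 62]), (-21, [59, 62, 63]), (-15, [61, 62, 63]), (-9, [61, 62, 63]), (-3, [61, 62, 63]), (3, [61, 62, 63]), (9, [61, 62, 63])]
top [(-39, [58, 62, 65]), (-33, [59, 61, 65]), (-27, [59, 61, 65]), (-21, [59, 62, 65]), (-15, [59, 62, 65]), (-9, [59, 62, 65]), (-3, [60, 62, 65]), (3, [59, 62, 64]), (9, [57, 61, 65])]
[0.39576783 0.14024981 0.18557697] [[-0.0699 -0.0684  0.1856]]
```

Mould a now stands on its side in the carrier, top at z 0.062, carved face toward the near wall. I'll get its exact pose for the regrip.

```bash
python3 - <<'E'
from h import *
for n in("side","top"):
    K=profile(cap(n),-.15,.015); K=K[(K[:,2]>.056)&(K[:,2]<.069)&(K[:,0]>-.06)&(K[:,0]<.04)]
    q=cv2.minAreaRect((K[:,:2]*1000).astype(np.float32)); print(n,len(K),q, K.min(0).round(3),K.max(0).round(3))
s=get_state(); print(s["tcp_pos"],car(s["tcp_pos"]).round(4))
E
```

```text
side 472 ((-18.896793365478516, -88.78721618652344), (132.7766876220703, 59.227378845214844), 79.59555053710938) [-0.06  -0.149  0.056] [ 0.008 -0.025  0.068]
top 685 ((-15.081674575805664, -69.2401123046875), (45.54945373535156, 79.72813415527344), 0.35807734727859497) [-0.038 -0.109  0.056] [ 0.008 -0.029  0.067]
[0.39383006 0.13885147 0.18134107] [[-0.0717 -0.07    0.1813]]
```

>>> apply_moves([
  {"dp": [0.035, -0.0035, 0], "yaw": 0},
  {"dp": [0.0686, -0.007, 0], "yaw": 0},
  {"dp": [0.0686, -0.007, 0], "yaw": 0},
  {"dp": [0.0686, -0.007, 0], "yaw": 0},
  {"dp": [0.0686, -0.007, -0.03], "yaw": 0},
  {"dp": [0.0686, -0.007, -0.06], "yaw": 0},
  {"dp": [0.0686, -0.007, -0.08], "yaw": 0},
  {"dp": [0.0686, -0.007, -0.08], "yaw": 0},
], grip=-1)

```text
time_s: 24.72
tcp_pos: [0.4586, 0.1293, 0.0956]
eef_rot: [-179.7, -0.4, 174.1]
contact_force: [-1.6, -0.9, -0.5]
gripper_width: 0.0485
gripper_force: 0.0
```

```bash
python3 - <<'E'
from h import *
for i in range(3):
    cap("side"); s=get_state(); print(s["tcp_pos"],car(s["tcp_pos"]).round(4),s["eef_rot"][2],s["gripper_width"])
E
```

```text
[0.45991973 0.13002081 0.0978344 ] [[-0.005  -0.072   0.0978]] 174.12584635110798 0.05223037159076263
[0.46118917 0.13088462 0.0994987 ] [[-0.0038 -0.071   0.0995]] 174.1597306787014 0.0561898751054621
[0.46203803 0.13147136 0.10049569] [[-0.003  -0.0703  0.1005]] 174.17260777529185 0.06013393168007253
```

>>> apply_moves([
  {"dp": [0, 0.001, 0], "yaw": 0},
  {"dp": [0, 0.001, 0], "yaw": 0},
  {"dp": [0, 0.001, 0], "yaw": 0},
  {"dp": [0, 0.001, 0], "yaw": 0},
  {"dp": [0, 0.001, 0], "yaw": 0},
  {"dp": [0, 0.001, -0.02], "yaw": 0},
  {"dp": [0, 0.001, -0.035], "yaw": 0},
  {"dp": [0, 0.001, -0.05], "yaw": 0},
  {"dp": [0, 0.001, -0.06], "yaw": 0},
  {"dp": [0, 0.001, -0.07], "yaw": 0},
  {"dp": [0, 0.001, -0.07], "yaw": 0},
])

```text
time_s: 25.78
tcp_pos: [0.4618, 0.1322, 0.0289]
eef_rot: [-179.9, -0.0, 174.2]
contact_force: [-0.2, -0.0, 0.9]
gripper_width: 0.0876
gripper_force: 0.0
```

>>> apply_moves([
  {"dp": [0, 0, 0], "yaw": 0},
  {"dp": [0, 0, 0], "yaw": 0},
  {"dp": [0, 0, 0], "yaw": 0},
  {"dp": [0, 0, 0], "yaw": 0},
  {"dp": [0, 0, 0], "yaw": 0},
  {"dp": [0, 0, 0], "yaw": 0},
], grip=1, squeeze=20)

```text
time_s: 26.28
tcp_pos: [0.4619, 0.1323, 0.03]
eef_rot: [180.0, -0.0, 174.1]
contact_force: [-1.4, 0.2, 0.1]
gripper_width: 0.08
gripper_force: 20.0
```

>>> apply_moves([
  {"dp": [0, 0, 0.015], "yaw": 0},
  {"dp": [0, 0, 0.033], "yaw": 0},
  {"dp": [-0.01, 0.001, 0.035], "yaw": 0},
  {"dp": [-0.02, 0.002, 0.035], "yaw": 0},
  {"dp": [-0.0298, 0.0031, 0.035], "yaw": 0},
  {"dp": [-0.0298, 0.0031, 0.035], "yaw": 0},
  {"dp": [-0.0298, 0.0031, 0.03], "yaw": 0},
])

```text
time_s: 26.87
tcp_pos: [0.4315, 0.1356, 0.0599]
eef_rot: [180.0, 0.0, 174.2]
contact_force: [-0.1, 0.5, -2.3]
gripper_width: 0.0802
gripper_force: 20.0
```

>>> apply_moves([
  {"dp": [0, 0, -0.006], "yaw": 0},
  {"dp": [0, 0, -0.01], "yaw": 0},
  {"dp": [0, 0, -0.013], "yaw": 0},
  {"dp": [0, 0, -0.0155], "yaw": 0},
  {"dp": [0, 0, -0.018], "yaw": 0},
  {"dp": [0, 0, -0.0205], "yaw": 0},
  {"dp": [0, 0, -0.023], "yaw": 0},
  {"dp": [0, 0, -0.0255], "yaw": 0},
  {"dp": [0, 0, -0.028], "yaw": 0},
  {"dp": [0, 0, -0.0295], "yaw": 0},
  {"dp": [-0.002, 0, -0.0295], "yaw": 0},
  {"dp": [-0.004, 0, -0.0295], "yaw": 0},
  {"dp": [-0.006, 0.0005, -0.0295], "yaw": 0},
  {"dp": [-0.008, 0.001, -0.0295], "yaw": 0},
  {"dp": [-0.01, 0.001, -0.0295], "yaw": 0},
  {"dp": [-0.01, 0.001, -0.0295], "yaw": 0},
], squeeze=8)

```text
time_s: 28.2
tcp_pos: [0.4241, 0.138, 0.031]
eef_rot: [179.8, 0.2, 174.2]
contact_force: [7.7, -1.1, 4.4]
gripper_width: 0.0796
gripper_force: 8.0
```

```bash
python3 - <<'E'
from h import *
prof(-.11,-.03)
s=get_state(); print(s["tcp_pos"],car(s["tcp_pos"]).round(4))
E
```

```text
side [(-75, [36, 89, 93]), (-69, [35, 40, 92]), (-63, [38, 46, 52]), (-57, [40, 53, 61]), (-51, [45, 52, 66]), (-45, [55, 74, 80]), (-39, [75, 78, 80]), (-15, [87, 92, 93])]
[0.42410463 0.13798754 0.03102582] [[-0.0415 -0.0677  0.031 ]]
```

Tilt is about 35°. Release, then finish with a push on the top edge.

>>> apply_moves([
  {"dp": [0, 0, 0], "yaw": 0},
  {"dp": [0, 0, 0], "yaw": 0},
  {"dp": [0, 0, 0], "yaw": 0},
  {"dp": [0, 0, 0], "yaw": 0},
  {"dp": [0, 0, 0.03], "yaw": 0},
  {"dp": [0, 0, 0.07], "yaw": 0},
  {"dp": [0, 0, 0.1], "yaw": 0},
  {"dp": [0, 0, 0.1], "yaw": 0},
], grip=-1)

```text
time_s: 28.92
tcp_pos: [0.4245, 0.1382, 0.1356]
eef_rot: [179.7, 0.4, 174.2]
contact_force: [0.9, 1.4, 0.4]
gripper_width: 0.0876
gripper_force: 0.0
```

```bash
python3 - <<'E'
from h import *
prof(-.11,-.03);prof(-.11,-.03,"top")
s=get_state(); print(s["tcp_pos"],car(s["tcp_pos"]).round(4))
E
```

```text
side [(-33, [17, 34, 52]), (-27, [50, 52, 53]), (-21, [44, 52, 53]), (-15, [42, 51, 53]), (-9, [42, 48, 52]), (-3, [43, 50, 53]), (3, [43, 51, 52]), (9, [43, 51, 53]), (15, [43, 51, 53]), (21, [50, 52, 53]), (69, [16, 18, 22])]
top [(-3, [42, 50, 54]), (3, [42, 50, 54]), (9, [43, 51, 53]), (15, [49, 51, 55]), (21, [49, 52, 55])]
[0.42234785 0.13682735 0.13133423] [[-0.0431 -0.0691  0.1313]]
```

Both moulds now lie flat, carved faces up (tops at z 0.052, hollows visible). Next the keeper: locating the sleeve of its front rail.

```bash
python3 - <<'E'
from h import *
for n in("top","side"):
    c=cap(n); W=pts(c); K=car(W.reshape(-1,3)); hsv=cv2.cvtColor(c["image"],cv2.COLOR_RGB2HSV).reshape(-1,3)
    m=(K[:,2]>.15)&(K[:,2]<.23)&(K[:,0]>.06)&(K[:,0]<.17)&(abs(K[:,1])<.17)
    w=m&(hsv[:,1]>90)&(abs(K[:,1])<.08)
    for k in(m,w): print(n,k.sum(),np.percentile(K[k],[2,50,98],axis=0).round(4).tolist())
print(get_state()["tcp_pos"])
E
```

```text
top 912 [[0.1015, -0.1564, 0.1584], [0.1168, -0.0009, 0.1992], [0.1233, 0.1536, 0.2035]]
top 291 [[0.1121, -0.052, 0.1968], [0.1172, -0.0008, 0.2006], [0.123, 0.0504, 0.2045]]
side 869 [[0.1014, -0.1523, 0.1558], [0.1142, 0.0434, 0.196], [0.1201, 0.1598, 0.2019]]
side 202 [[0.1111, -0.0484, 0.1941], [0.1141, 0.0047, 0.1989], [0.1205, 0.0527, 0.2023]]
[0.42138335 0.1359505  0.12954335]
```

>>> apply_moves([
  {"dp": [0, 0, 0.04], "yaw": 0},
  {"dp": [0, 0, 0.08], "yaw": 7},
  {"dp": [0, 0, 0.12], "yaw": 14},
  {"dp": [0, 0, 0.16], "yaw": 21},
  {"dp": [0.01, 0, 0.17], "yaw": 28},
  {"dp": [0.03, 0.01, 0.17], "yaw": 35},
  {"dp": [0.05, 0.02, 0.17], "yaw": 42},
  {"dp": [0.07, 0.03, 0.17], "yaw": 49},
  {"dp": [0.09, 0.04, 0.17], "yaw": 56},
  {"dp": [0.11, 0.05, 0.17], "yaw": 63},
  {"dp": [0.13, 0.052, 0.17], "yaw": 70},
  {"dp": [0.15, 0.052, 0.17], "yaw": 77},
  {"dp": [0.166, 0.052, 0.17], "yaw": 84},
  {"dp": [0.166, 0.052, 0.17], "yaw": 90},
  {"dp": [0.166, 0.052, 0.17], "yaw": 90},
  {"dp": [0.166, 0.052, 0.17], "yaw": 90},
  {"dp": [0.166, 0.052, 0.17], "yaw": 90},
])

```text
time_s: 30.53
tcp_pos: [0.5877, 0.1884, 0.2993]
eef_rot: [179.9, -0.1, -96.1]
contact_force: [-0.6, 1.1, -0.3]
gripper_width: 0.0873
gripper_force: 0.0
```

```bash
python3 - <<'E'
from h import *
for i in range(3):
    c=cap("side"); s=get_state(); print(s["tcp_pos"],car(s["tcp_pos"]).round(4),s["eef_rot"][2],s["gripper_width"])
prof(-.11,-.03);prof(.02,.1)
E
```

```text
[0.58767967 0.18843176 0.29978744] [[ 0.1161 -0.0007  0.2998]] -96.00987620312927 0.08752933245523514
[0.58773259 0.18850616 0.30018824] [[ 0.1161 -0.0007  0.3002]] -95.96578406204634 0.08787305146132991
[0.5877836  0.18852379 0.30041243] [[ 0.1162 -0.0006  0.3004]] -95.9366395525524 0.08753194481040417
side [(-33, [16, 34, 52]), (-27, [51, 52, 53]), (-21, [50, 52, 54]), (-15, [42, 50, 52]), (-9, [42, 47, 53]), (-3, [44, 51, 53]), (3, [42, 48, 53]), (9, [42, 51, 53]), (15, [43, 51, 53]), (21, [47, 51, 53]), (69, [16, 16, 18])]
side [(-27, [18, 35, 51]), (-21, [50, 52, 53]), (-15, [51, 51, 52]), (-9, [43, 51, 53]), (-3, [43, 46, 53]), (3, [44, 48, 53]), (9, [43, 50, 53]), (15, [44, 51, 53]), (21, [51, 51, 53]), (27, [50, 52, 53])]
```

>>> apply_moves([
  {"dp": [0.001, 0, -0.03], "yaw": 0},
  {"dp": [0.001, 0, -0.06], "yaw": 0},
  {"dp": [0.001, 0, -0.085], "yaw": 0},
  {"dp": [0.001, 0, -0.101], "yaw": 0},
  {"dp": [0.001, 0, -0.101], "yaw": 0},
])

```text
time_s: 31.2
tcp_pos: [0.5871, 0.1876, 0.1956]
eef_rot: [179.7, -0.2, -95.9]
contact_force: [-0.2, 0.3, -0.5]
gripper_width: 0.0872
gripper_force: 0.0
```

>>> apply_moves([
  {"dp": [0, 0, 0], "yaw": 0},
  {"dp": [0, 0, 0], "yaw": 0},
  {"dp": [0, 0, 0], "yaw": 0},
  {"dp": [0, 0, 0], "yaw": 0},
  {"dp": [0, 0, 0], "yaw": 0},
  {"dp": [0, 0, 0], "yaw": 0},
  {"dp": [0, 0, 0], "yaw": 0},
  {"dp": [0, 0, 0], "yaw": 0},
  {"dp": [0, 0, 0], "yaw": 0},
  {"dp": [0, 0, 0], "yaw": 0},
  {"dp": [0, 0, 0], "yaw": 0},
  {"dp": [0, 0, 0], "yaw": 0},
  {"dp": [0, 0, 0], "yaw": 0},
  {"dp": [0, 0, 0], "yaw": 0},
], grip=1, squeeze=15)

```text
time_s: 32.37
tcp_pos: [0.5896, 0.1885, 0.1996]
eef_rot: [-180.0, 0.0, -95.9]
contact_force: [1.8, -0.9, 0.9]
gripper_width: 0.0123
gripper_force: 15.0
```

```bash
python3 - <<'E'
from h import *
s=get_state(); t=s["tcp_pos"]; k=car(t)[0]; print(k,s["gripper_width"])
print(np.hypot(k[0]-.07,k[2]-.003-.064)); th0=np.arctan2(k[2]-.067,.07-k[0]); print(th0)
rows=[]
for th in np.r_[np.linspace(th0,0,33)[1:],-0.02]:
    p=.07-.14*np.cos(th); z=.067+.14*np.sin(th)
    d=(p-(.07-.14*np.cos(th0))); w=EX*d
    rows.append([round(w[0],3),round(w[1],3),round(z-(.067+.14*np.sin(th0)),3)])
print(rows)
E
```

```text
[ 0.11793005 -0.00045249  0.19958124] 0.012293413080850238
0.1409789891604763
1.9176920809401805
[[np.float64(-0.008), np.float64(0.001), np.float64(0.003)], [np.float64(-0.016), np.float64(0.002), np.float64(0.005)], [np.float64(-0.024), np.float64(0.002), np.float64(0.006)], [np.float64(-0.032), np.float64(0.003), np.float64(0.008)], [np.float64(-0.041), np.float64(0.004), np.float64(0.008)], [np.float64(-0.049), np.float64(0.005), np.float64(0.008)], [np.float64(-0.057), np.float64(0.006), np.float64(0.008)], [np.float64(-0.066), np.float64(0.007), np.float64(0.007)], [np.float64(-0.074), np.float64(0.008), np.float64(0.006)], [np.float64(-0.082), np.float64(0.008), np.float64(0.004)], [np.float64(-0.09), np.float64(0.009), np.float64(0.002)], [np.float64(-0.098), np.float64(0.01), np.float64(-0.001)], [np.float64(-0.106), np.float64(0.011), np.float64(-0.005)], [np.float64(-0.113), np.float64(0.012), np.float64(-0.008)], [np.float64(-0.12), np.float64(0.012), np.float64(-0.012)], [np.float64(-0.127), np.float64(0.013), np.float64(-0.017)], [np.float64(-0.134), np.float64(0.014), 
[... 292 characters left out ...]
t64(0.017), np.float64(-0.053)], [np.float64(-0.167), np.float64(0.017), np.float64(-0.06)], [np.float64(-0.171), np.float64(0.018), np.float64(-0.067)], [np.float64(-0.175), np.float64(0.018), np.float64(-0.075)], [np.float64(-0.178), np.float64(0.018), np.float64(-0.082)], [np.float64(-0.18), np.float64(0.019), np.float64(-0.09)], [np.float64(-0.183), np.float64(0.019), np.float64(-0.098)], [np.float64(-0.184), np.float64(0.019), np.float64(-0.107)], [np.float64(-0.186), np.float64(0.019), np.float64(-0.115)], [np.float64(-0.186), np.float64(0.019), np.float64(-0.123)], [np.float64(-0.187), np.float64(0.019), np.float64(-0.132)], [np.float64(-0.187), np.float64(0.019), np.float64(-0.134)]]
```

The sleeve is gripped (12 mm) at a keeper angle of 1.92. Now the arc, first half.

>>> apply_moves([
  {"dp": [-0.008, 0.001, 0.003], "yaw": 0},
  {"dp": [-0.016, 0.002, 0.005], "yaw": 0},
  {"dp": [-0.024, 0.002, 0.006], "yaw": 0},
  {"dp": [-0.032, 0.003, 0.008], "yaw": 0},
  {"dp": [-0.041, 0.004, 0.008], "yaw": 0},
  {"dp": [-0.049, 0.005, 0.008], "yaw": 0},
  {"dp": [-0.057, 0.006, 0.008], "yaw": 0},
  {"dp": [-0.066, 0.007, 0.007], "yaw": 0},
  {"dp": [-0.074, 0.008, 0.006], "yaw": 0},
  {"dp": [-0.082, 0.008, 0.004], "yaw": 0},
  {"dp": [-0.09, 0.009, 0.002], "yaw": 0},
  {"dp": [-0.098, 0.01, -0.001], "yaw": 0},
  {"dp": [-0.106, 0.011, -0.005], "yaw": 0},
  {"dp": [-0.113, 0.012, -0.008], "yaw": 0},
  {"dp": [-0.12, 0.012, -0.012], "yaw": 0},
  {"dp": [-0.127, 0.013, -0.017], "yaw": 0},
  {"dp": [-0.134, 0.014, -0.022], "yaw": 0},
  {"dp": [-0.134, 0.014, -0.022], "yaw": 0},
])

```text
time_s: 33.87
tcp_pos: [0.4534, 0.2025, 0.1761]
eef_rot: [179.9, -0.0, -95.9]
contact_force: [1.0, 4.1, -2.1]
gripper_width: 0.0127
gripper_force: 15.0
```

>>> apply_moves([
  {"dp": [-0.006, 0.001, -0.006], "yaw": 0},
  {"dp": [-0.012, 0.001, -0.011], "yaw": 0},
  {"dp": [-0.018, 0.002, -0.017], "yaw": 0},
  {"dp": [-0.023, 0.002, -0.024], "yaw": 0},
  {"dp": [-0.028, 0.003, -0.031], "yaw": 0},
  {"dp": [-0.033, 0.003, -0.038], "yaw": 0},
  {"dp": [-0.037, 0.004, -0.045], "yaw": 0},
  {"dp": [-0.041, 0.004, -0.053], "yaw": 0},
  {"dp": [-0.044, 0.004, -0.06], "yaw": 0},
  {"dp": [-0.046, 0.005, -0.068], "yaw": 0},
  {"dp": [-0.049, 0.005, -0.076], "yaw": 0},
  {"dp": [-0.05, 0.005, -0.085], "yaw": 0},
  {"dp": [-0.052, 0.005, -0.093], "yaw": 0},
  {"dp": [-0.052, 0.005, -0.101], "yaw": 0},
  {"dp": [-0.053, 0.005, -0.108], "yaw": 0},
  {"dp": [-0.053, 0.005, -0.112], "yaw": 0},
  {"dp": [-0.053, 0.005, -0.112], "yaw": 0},
  {"dp": [-0.053, 0.005, -0.112], "yaw": 0},
])

```text
time_s: 35.37
tcp_pos: [0.4043, 0.2088, 0.0663]
eef_rot: [-179.8, 0.1, -95.8]
contact_force: [10.4, -1.2, 5.3]
gripper_width: 0.0123
gripper_force: 15.0
```

```bash
python3 - <<'E'
from h import *
for i in range(2):
    c=cap("side"); s=get_state(); print(s["tcp_pos"],car(s["tcp_pos"]).round(4),s["contact_force"],s["gripper_width"])
E
```

```text
[0.40426518 0.20881593 0.06625656] [[-0.0685  0.0007  0.0663]] [11.13488527 -0.97179085  4.17223204] 0.0125264745968147
[0.40426218 0.20878979 0.06624768] [[-0.0685  0.0007  0.0662]] [10.80715519 -0.97320439  5.21723407] 0.012247566335506287
```

The rail is at z≈0.063 and bears against the catches. I open only partly, to stay clear of the moulds, and lift straight off.

>>> apply_moves([
  {"dp": [0, 0, 0], "yaw": 0},
  {"dp": [0, 0, 0], "yaw": 0},
  {"dp": [0, 0, 0], "yaw": 0},
  {"dp": [0, 0, 0], "yaw": 0},
  {"dp": [0, 0, 0], "yaw": 0},
  {"dp": [0, 0, 0.01], "yaw": 0},
  {"dp": [0, 0, 0.03], "yaw": 0},
  {"dp": [0, 0, 0.06], "yaw": 0},
  {"dp": [0, 0, 0.1], "yaw": 0},
  {"dp": [0, 0, 0.14], "yaw": 0},
  {"dp": [0, -0.04, 0.16], "yaw": 0},
  {"dp": [0, -0.08, 0.16], "yaw": 0},
  {"dp": [0, -0.12, 0.16], "yaw": 0},
  {"dp": [0, -0.16, 0.16], "yaw": 0},
  {"dp": [0, -0.2, 0.16], "yaw": 0},
  {"dp": [0, -0.24, 0.16], "yaw": 0},
  {"dp": [0.02, -0.28, 0.16], "yaw": 0},
  {"dp": [0.05, -0.3, 0.16], "yaw": 0},
  {"dp": [0.05, -0.3, 0.16], "yaw": 0},
], grip=0.4)

```text
time_s: 37.05
tcp_pos: [0.4553, -0.0961, 0.2247]
eef_rot: [180.0, -0.1, -96.1]
contact_force: [1.5, -0.1, 1.1]
gripper_width: 0.0267
gripper_force: 0.0
```

```bash
python3 - <<'E'
from h import *
for n in("top","side"):
    c=cap(n); W=pts(c); K=car(W.reshape(-1,3)); hsv=cv2.cvtColor(c["image"],cv2.COLOR_RGB2HSV).reshape(-1,3)
    w=(K[:,2]>.05)&(K[:,2]<.1)&(abs(K[:,0]+.07)<.02)&(abs(K[:,1])<.05)
    for a,b in((-.05,0),(0,.05)):
        k=w&(K[:,1]>a)&(K[:,1]<b)
        if k.sum(): print(n,k.sum(),np.percentile(K[k],[5,50,98],axis=0).round(4).tolist())
    if n=="side": cv2.imwrite("pics/f1.png",cv2.resize(c["image"][200:390,220:440,::-1],None,fx=3,fy=3))
prof(-.11,-.03);prof(.02,.1)
print(get_state()["tcp_pos"])
E
```

```text
side 115 [[-0.0759, -0.0471, 0.0618], [-0.0735, -0.0229, 0.0684], [-0.0656, -0.0007, 0.071]]
side 126 [[-0.0757, 0.003, 0.0615], [-0.073, 0.0256, 0.0677], [-0.0664, 0.0488, 0.0709]]
side [(-75, [62, 66, 69]), (-69, [67, 68, 69]), (-33, [14, 43, 52]), (-27, [51, 52, 53]), (-21, [45, 52, 53]), (-15, [43, 51, 53]), (-9, [42, 47, 53]), (-3, [44, 53, 67]), (3, [44, 63, 68]), (9, [43, 50, 52]), (15, [43, 46, 51]), (63, [21, 22, 23]), (69, [19, 21, 22])]
side [(-75, [62, 65, 68]), (-69, [67, 68, 70]), (-27, [16, 41, 52]), (-21, [51, 52, 53]), (-15, [50, 52, 53]), (-9, [43, 50, 52]), (-3, [44, 53, 68]), (3, [44, 63, 68]), (9, [43, 50, 52]), (15, [43, 45, 50]), (27, [51, 52, 53])]
[ 0.4514307  -0.09246327  0.22478474]
```

View pics/f1.png

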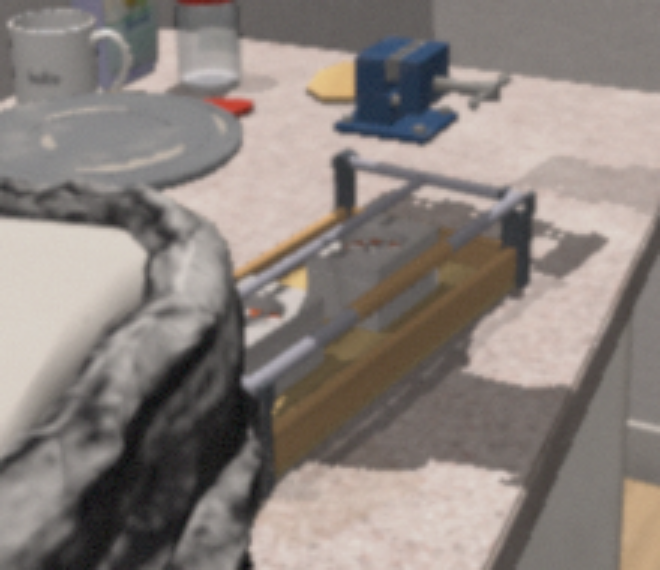

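The frame is level over both moulds, with the rail seated in the catches: sleeve top at 0.071, so its centre is at 0.064. Both rosettes face up, at about (375,243) and (265,313). Handing in.

```bash
python3 -c "
from plant import r
print(r.close_job())"
```

```text
the job is handed in; nothing more can be done
None
```

The job is handed in; the verdict was not returned. Both moulds (a and c; b was absent) lie flat in the carrier, carved faces up, the keeper measures closed with its rail seated in the catches, and I did not touch the stamp, cutter, rib or kidney.

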